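# Strip a push-fit coupling off a rigid line

## Robot

A 7-joint arm with a two-finger parallel gripper is mounted at the origin on a cart in front of the work surface, level with it; the furniture and walls round the work are solid. World frame = base frame: x ahead of the robot, y to its left, z up, the work surface at z = 0. Lengths are in m, angles in rad, forces in N, time in s.
With the tool pointing down it reaches from about 0.4 to 0.9 m from the base axis. Payload 5.5 kg.
Tool frame: the origin (TCP) lies midway between the tips of the shut fingers; the grasp point (between the pads) lies 19 mm behind it; z points along the fingers, y is the direction in which the jaws open and shut (so a half turn about z gives the same grasp; the last joint's range is limited). The gripper opens to 85 mm and grips with 20 to 120 N. Pads are 22 mm wide; open, the fingers measure 114 mm over their backs; the gripper's body (76 mm by 85 mm) begins 54 mm behind the grasp point. The pads swing forward as they close: fully open they stand 13 mm farther back than shut.
Start: joints at [1.453, 0.501, -0.427, 1.55, 0.221, 1.138, -0.21], TCP at [0.242, -0.603, 0.231] pointing down, gripper open.
Joint ranges: [-2.88, 2.88], [-0.31, 2.03], [-1.54, 1.56], [0.2, 2.42], [-1.41, 4.55], [0.19, 2.02], [-2.57, 2.57]. Speed limits (rad/s): [2.57, 2.57, 3.14, 3.14, 3.14, 3.14, 3.14].

## Interface

Orientations are given as a unit quaternion [w, x, y, z].
In Python, from plant import bot gives the robot as it stands. The module is installed in compiled form; this text tells all that it offers.
- The arm moves only by the tool carry_out, never from a script. Its argument "moves" is a list of rows, each a list of 3 entries, a list of its own where there are three numbers: the shift along the tool's x, y, z in mm, then the turn, a rotation vector about the tool's x, y, z in rad, then the finger opening in mm, from 0 to 85.4. A call has 1 to 10 rows; each row is the pose to reach, as a shift and turn from the pose commanded when the call began, along the tool's axes at that moment; what a row does not reach only later rows make up. A row lasts 1/8 s, in which the tool goes at most 62.5 mm and 10.7 degrees, less where a joint would pass 70% of its speed; a pose out of reach is approached as far as the arm can. A call with a gripper value outside its range is refused whole. The fingers move at their own pace and stop on an object; "force" is the grip in N (left out, the last holds). Time passes only in rows, so rows that repeat a pose let the fingers close. It gives the time, the measured TCP pose, the force and the opening at its end, in the units of the state.
- bot.get_state(): the state, without advancing time (a new reading comes with each control period).
- bot.get_image(name): name is "side" or "top"; returns (picture, depth): 420x560x3 uint8, blue, green, red; 420x560 float32, m along the optical axis (not along the pixel's ray), 0 where there is no reading.
- bot.camera_model(name): a dict with "camera_matrix" (3x3 intrinsics, pixels), "rvec" (rotation vector, rad) and "tvec" (3), from world to camera coordinates, as OpenCV has them. Camera axes: x right, y down, z forward; pixel columns grow to the right and rows downward; lengths in m; the calibration is good to about 2 mm. A picture is of the moment at which its call begins. camera_model takes no time and is no camera call.
- bot.close_job(): hands the job in, once; it reports no verdict.
The state is a dict: "time_s": time; "joint_pos": joint angles; "qd": joint speeds; "effort": joint torques, N m; "position": TCP position; "tcp_rot": TCP orientation; "force": force on the tool from outside, world axes, zero at the start; "torque": the same for the moment, N m; "finger_gap": finger opening in m.
Only numpy, scipy, OpenCV 4.12 (cv2) and the standard library are available. Lean on these libraries where they do the work, as an engineer would, in place of code of your own. Each camera call takes 0.05 s, during which the arm holds its last target.

## Task

Take the push-fit coupling off the end of the rigid tube: press its round release ring in towards the coupling's body and, keeping it pressed, slide the coupling along the deck until it is completely clear of the tube. Then lift the coupling over into the empty metal tray and set it down flat inside, without dropping it and without disturbing the white jar or the small beaker.

Things in the scene. Friction and masses are not known exactly. Their poses are not given: they have to be found in the camera images.
- stand: Fixed stand, grey base plate 100 x 280 mm. Origin: centre of its underside on the bench; y along the tube, z up. A clamp post at the +y end (its face at y = +110 mm, 74 mm high) holds a horizontal steel tube, 16 mm in diameter, axis at x = 0, z = 50 mm, running towards -y. The loose coupling sits on the tube's end and comes off towards -y.
- deck (a point): Centre of the top of the stand's flat slide deck, at (0, -42, 28) mm in the stand's frame; the deck is 60 mm wide (x) and 175 mm long (y). Side guides 6 mm high run along it at x = +-24 to +-29 mm; an end lip 6 mm high (inner face at y = -124 mm of the stand) stops the coupling's body.
- tube_tip (a point): Centre of the free end of the fixed tube, at (0, -10, 50) mm in the stand's frame; hidden inside the coupling at the start. Near this end the tube has a bead, which the coupling's hidden jaws catch: pulling alone does not free it.
- coupling_mid (a point): Centre of the loose coupling's square aluminium body, 44 wide (x) x 60 long (y) x 44 mm tall (z), 0.3 to 0.4 kg; at (0, 5, 50) mm in the stand's frame at the start, axes parallel. Its hose tail sticks out 30 mm at the -y end; the ring's face lies 50 mm off at the +y end. 1.5 mm play beside each guide. Grip it across its width from above; it stands flat on its underside.
- ring_face (a point): Centre of the release ring's outer face, which looks to the clamp post (+y of the stand; at y = 55 mm at the start). The ring is a ribbed black flange round the tube, 42 mm outside, 29 mm bore, 8 mm thick, standing off from the body. Push this face on both sides of the tube, towards the body (-y).
- release_ring (a joint): Travel of the ring into the coupling, 0 out (locked), 0.010 m fully in; sprung, 3 N to start, 7 N fully in. From 6 mm the jaws are open; they are past the bead once the coupling has moved 20 mm. The tube is fixed, the coupling loose: steady pushing on the ring presses it in, then shoves the coupling off. The ring is past the tube's tip after 65 mm, the lip stops the body after 99 mm.
- tray_in (a point): Centre of the inner floor of the empty fixed metal tray, 130 x 190 mm outside (x, y of the tray), 22 mm high, walls 4 mm; the tray's axes are those of this point.
- pe_jar: White open plastic jar, loose, 69 mm in diameter, 134 mm tall; origin at the centre of its underside. Not to be disturbed.
- beaker_small: Small clear beaker, loose, 51 mm wide, 52 mm tall; origin at the centre of its underside. Not to be disturbed.
Things that resemble listed ones, but are neither listed nor needed, are in the scene too. What is shaped like the part that bears coupling_mid but red is not meant.

How it is judged:
On the way:
1. the coupling has been slid off the tube: its ring is past the tube's tip and it is still on the deck (y of ring_face in the frame of stand between -0.07 and -0.01 m and z of coupling_mid in the frame of stand between 0.044 and 0.062 m and x of coupling_mid in the frame of stand between -0.012 and 0.012 m), for 0.1 s.
At the end, for the whole second after the job is handed in: The coupling lies flat (upright within 0.1 rad) and still on the tray's inner floor, the centre of its body no more than 27 mm above the floor and within 50 mm (tray x) and 80 mm (tray y) of the tray's centre (x of coupling_mid in the frame of tray_in between -0.05 and 0.05 m and y of coupling_mid in the frame of tray_in between -0.08 and 0.08 m and z of coupling_mid in the frame of tray_in below 0.027 m and angle between coupling_mid's own z axis and vertical below 0.1 rad and linear speed of coupling below 0.02 m/s); the robot touches nothing.
It fails at once if the coupling is dropped (falls free more than about 12 mm) (contact force between coupling and anything else below 0.05 N and linear speed of coupling above 0.5 m/s).
It fails at once if the jar or the beaker is shifted more than 30 mm or tipped (distance of any of pe_jar, beaker_small from where it was at the start of the episode above 0.03 m or angle between any of pe_jar, beaker_small's own z axis and vertical above 0.4 rad).
It also fails if it takes over 51 s, if anything falls off the work surface, if the arm or the gripper's body presses on something with over 40 N, if the wrist force passes 120 N, or if a joint passes its speed limit or range.

## Working session

There is one attempt and no reset: what is moved stays moved. The work goes in short steps, Python scripts to look and compute and a tool call to move; the robot and the scene stay as the last step left them, time stands still between calls to the robot, and variables do not carry over. Pictures are saved under pics/ and viewed, and the job is handed in when it is done.

Besides the shell and the picture viewer there is one more tool, called after "Call:" as a command line: name --argument value ..., lists and objects as JSON in quotes. carry_out: Moves the arm, as the interface text tells. Its arguments: {"type":"object","properties":{"moves":{"type":"array","items":{"type":"array"}},"force":{"type":"number"}},"required":["moves"]}

```bash
mkdir -p pics
cat > h.py <<'E'
from plant import bot
import numpy as np, cv2
from scipy.spatial.transform import Rotation as R
def cam(n):
    m=bot.camera_model(n); K=np.array(m["camera_matrix"],float); Rm=cv2.Rodrigues(np.array(m["rvec"],float))[0]; t=np.array(m["tvec"],float).ravel()
    return K,Rm,t
def cloud(n,depth):
    K,Rm,t=cam(n); v,u=np.mgrid[0:depth.shape[0],0:depth.shape[1]]
    p=np.stack([(u-K[0,2])/K[0,0]*depth,(v-K[1,2])/K[1,1]*depth,depth],-1)
    return (p-t)@Rm
def plane(n,u,v,z):
    K,Rm,t=cam(n); d=Rm.T@np.array([(u-K[0,2])/K[0,0],(v-K[1,2])/K[1,1],1]); c=-Rm.T@t
    return c+d*(z-c[2])/d[2]
def proj(n,p):
    K,Rm,t=cam(n); q=Rm@np.asarray(p)+t; q=K@q; return q[:2]/q[2]
E
python3 - <<'E'
from h import *
for n in("top","side"):
    p,d=bot.get_image(n); cv2.imwrite(f"pics/{n}0.png",p); np.savez(f"{n}0.npz",p=p,d=d)
    K,Rm,t=cam(n); print(n,-Rm.T@t,K[0,0],Rm[2])
s=bot.get_state();print({k:np.round(v,3) for k,v in s.items()})
E
```

```text
top [0.38362885 0.0030128  1.03417269] 478.11493728850184 [ 0.17082366 -0.02542894 -0.98497342]
side [0.40422284 0.94480425 0.82859554] 483.0995080111964 [ 0.09752434 -0.76888152 -0.63190997]
{'time_s': np.float64(0.1), 'joint_pos': array([ 1.453,  0.502, -0.427,  1.551,  0.221,  1.138, -0.21 ]), 'qd': array([ 0.001, -0.002,  0.   , -0.002, -0.   , -0.   ,  0.001]), 'effort': array([-1.1000e-02, -5.7082e+01, -5.8380e+00, -2.8175e+01,  1.1000e-02,
        6.0000e-03, -0.0000e+00]), 'position': array([ 0.241, -0.603,  0.23 ]), 'tcp_rot': array([-0.001,  0.982,  0.189, -0.   ]), 'force': array([-0.127, -0.663, -0.215]), 'torque': array([-0.025, -0.024, -0.023]), 'finger_gap': np.float64(0.085)}
```

View pics/top0.png

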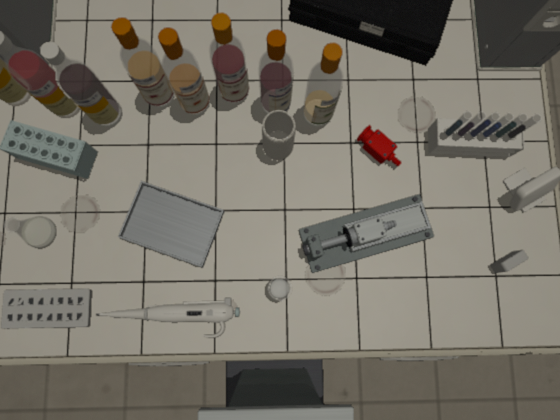

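View pics/side0.png

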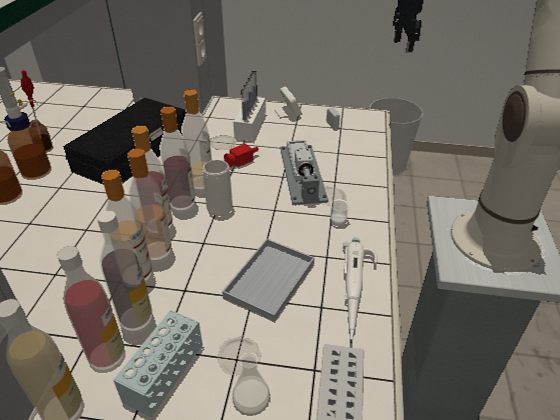

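The top view shows the stand at about (367,233) with its post to the left, the tray at (172,224), the jar at (278,135) and a small white or clear object at (278,290). I'll measure these next.

Run:
```python
from h import *
T=np.load("top0.npz");p,d=T['p'],T['d'];P=cloud("top",d)
cv2.imwrite("pics/stand_crop.png",cv2.resize(p[185:310,255:450],None,fx=4,fy=4,interpolation=cv2.INTER_CUBIC))
S=np.load("side0.npz");cv2.imwrite("pics/side_crop.png",cv2.resize(S['p'][130:240,190:360],None,fx=4.6,fy=4.6,interpolation=cv2.INTER_CUBIC))
def sh(a): 
    return np.round(a*1000).astype(int)
# height map
for (u,v) in [(278,290),(278,120),(310,243),(335,240),(372,232),(400,222),(345,255),(172,224),(325,275),(213,314)]:
    print(u,v,sh(P[v,u]))
Z=P[...,2]
# stand base: region, height between 5..30
def rect(mask,z,name):
    c=max(cv2.findContours(mask.astype(np.uint8),0,1)[0],key=cv2.contourArea)
    print(name,cv2.contourArea(c),"px rect",cv2.minAreaRect(c)); 
    w=np.array([plane("top",*q[0],z)[:2] for q in c],np.float32)
    h=cv2.convexHull(w); r=cv2.minAreaRect(h); print("  world",r, "\n",cv2.boxPoints(r).round(4).tolist())
roi=np.zeros(Z.shape,bool);roi[185:285,285:445]=1
for lo in(.004,.006,.01,.024,.06): 
  m=(Z>lo)&roi
  xs=P[m]; 
  if len(xs): r=cv2.minAreaRect(xs[:,:2].astype(np.float32));print(lo,len(xs),np.round(r[0],4),np.round(r[1],4),r[2])
roi[:]=0;roi[175:275,110:235]=1
for lo in(.006,.012,.018):
  xs=P[(Z>lo)&roi&(Z<.03)];r=cv2.minAreaRect(xs[:,:2].astype(np.float32));print("tray",lo,np.round(r[0],4),np.round(r[1],4),r[2],xs[:,2].max())
```

```text
278 290 [387  -9  14]
278 120 [740 -14  75]
310 243 [479 -74  78]
335 240 [ 486 -128   59]
372 232 [ 500 -202   71]
400 222 [ 526 -273   26]
345 255 [ 459 -154    9]
172 224 [532 217   7]
325 275 [ 417 -111    1]
213 314 [341 124  34]
0.004 6223 [ 0.4984 -0.1858] [0.227  0.3791] 0.3649669587612152
0.006 5967 [ 0.4778 -0.1671] [0.1699 0.3673] 9.789299964904785
0.01 5001 [ 0.4926 -0.1583] [0.1087 0.374 ] 17.83422088623047
0.024 3009 [ 0.485  -0.1554] [0.0755 0.3685] 21.022600173950195
0.06 1175 [ 0.474  -0.1106] [0.0676 0.2825] 25.052248001098633
tray 0.006 [0.5293 0.2113] [0.206  0.2562] 0.1831657886505127 0.028014229955241984
tray 0.012 [0.5329 0.2162] [0.1912 0.1303] 69.47737121582031 0.028014229955241984
tray 0.018 [0.5329 0.2164] [0.1911 0.1303] 69.41654205322266 0.028014229955241984
```

View pics/stand_crop.png

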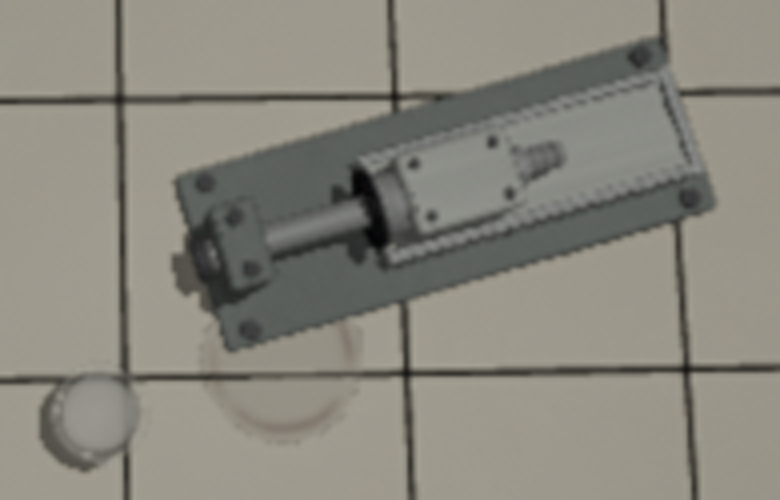

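View pics/side_crop.png

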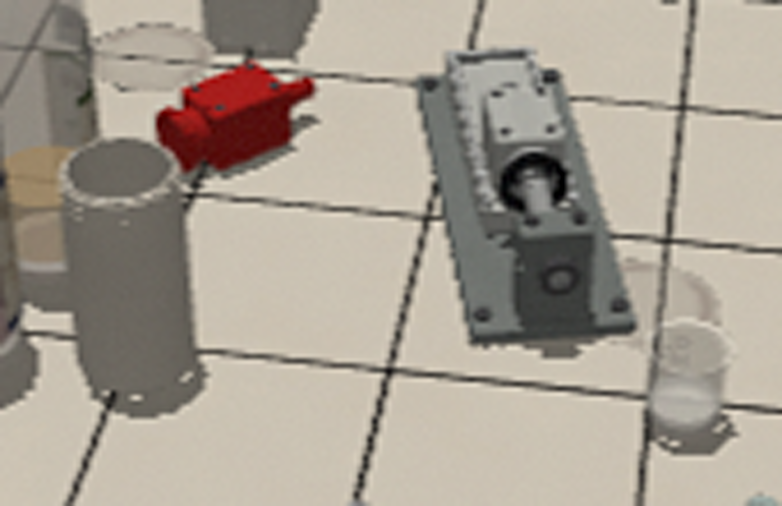

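The crop shows the base plate corners at (176,178), (655,38), (716,207) and (232,350). The four body screws centre on (461,178), and the post top is at about (243,242).

Run:
```python
from h import *
T=np.load("top0.npz");p,d=T['p'],T['d'];P=cloud("top",d);Z=P[...,2]
f=lambda u,v,z: plane("top",u/4-.375+255,v/4-.375+185,z)[:2]
c=[f(u,v,.009) for u,v in[(176,178),(655,38),(716,207),(232,350)]]
c=np.array(c);print("corners",c.round(4).tolist(),"sides",[round(float(np.linalg.norm(c[i]-c[(i+1)%4])),4) for i in range(4)],"ctr",c.mean(0).round(4))
yd=(c[0]-c[1]+c[3]-c[2]);yd/=np.linalg.norm(yd);print("y dir",yd.round(4),"yaw of y axis deg",np.degrees(np.arctan2(yd[1],yd[0])))
xd=np.array([yd[1],-yd[0]])
o=c.mean(0)
sc=np.array([f(u,v,.072) for u,v in[(413,163),(492,142),(509,193),(432,215)]])
print("screw ctr",sc.mean(0).round(4),"in stand",(sc.mean(0)-o)@xd,(sc.mean(0)-o)@yd)
e=sc[0]-sc[1]+sc[3]-sc[2];print("body yaw",np.degrees(np.arctan2(e[1],e[0])))
ps=f(243,242,.074);print("post",(ps-o)@xd,(ps-o)@yd)
# depth-based check of body top: points z .068-.076 near
w=P.reshape(-1,3);loc=np.c_[(w[:,:2]-o)@xd,(w[:,:2]-o)@yd,w[:,2]]
for nm,m in [("bodytop",(abs(loc[:,0])<.04)&(abs(loc[:,1]-.005)<.05)&(abs(loc[:,2]-.072)<.006)),("posttop",(abs(loc[:,0])<.04)&(abs(loc[:,1]-.115)<.04)&(abs(loc[:,2]-.075)<.006))]:
    q=loc[m];print(nm,len(q),np.percentile(q,[2,50,98],axis=0).round(4).tolist())
# world pts
for nm,l in[("ringface",(0,.055)),("body",(0,.005)),("post face",(0,.11)),("tip",(0,-.01))]:
    print(nm,(o+l[0]*xd+l[1]*yd).round(4))
# tray
S=np.load("side0.npz")
# jar & beaker
for nm,(u0,u1,v0,v1),zlo in[("jar",(255,300,100,165),.11),("beaker",(262,295,272,306),.03)]:
    q=P[v0:v1,u0:u1].reshape(-1,3);q=q[(q[:,2]>zlo)];print(nm,len(q),q[:,:].mean(0).round(3) if len(q) else '', q.min(0).round(3),q.max(0).round(3))
Ps=cloud("side",S['d']);q=Ps[190:228,325:352].reshape(-1,3);q=q[q[:,2]>.01];print("beaker side",q.mean(0).round(3),q.min(0).round(3),q.max(0).round(3))
# tray corners in colour picture
q=P[175:275,110:235].reshape(-1,3);q=q[(q[:,2]>.012)&(q[:,2]<.03)];r=cv2.minAreaRect(q[:,:2].astype(np.float32));print(np.round(cv2.boxPoints(r),4).tolist())
print("TCP R",R.from_quat(np.roll(bot.get_state()["tcp_rot"],-1)).as_matrix().round(3).tolist())
```

```text
corners [[0.5164, -0.0561], [0.5902, -0.322], [0.4962, -0.3491], [0.4237, -0.0839]] sides [0.2759, 0.0978, 0.275, 0.0968] ctr [ 0.5066 -0.2028]
y dir [-0.2656  0.9641] yaw of y axis deg 105.40437412380207
screw ctr [ 0.506 -0.198] in stand 0.00067564374610115 0.004752926260507441
body yaw 104.47103556342717
post 0.0006936813142226323 0.12153567626399175
bodytop 717 [[-0.0205, -0.0237, 0.0669], [0.0004, 0.0095, 0.0724], [0.0214, 0.0527, 0.0764]]
posttop 256 [[-0.0206, 0.1098, 0.0707], [-0.0001, 0.1219, 0.075], [0.0214, 0.133, 0.0796]]
ringface [ 0.492  -0.1498]
body [ 0.5053 -0.198 ]
post face [ 0.4774 -0.0967]
tip [ 0.5093 -0.2124]
jar 416 [ 0.698 -0.014  0.15 ] [ 0.384 -0.048  0.11 ] [0.74  0.019 1.034]
beaker 186 [ 0.392 -0.012  0.089] [ 0.367 -0.036  0.031] [0.415 0.011 1.034]
beaker side [ 0.391 -0.002  0.04 ] [ 0.365 -0.117  0.01 ] [0.434 0.945 0.829]
[[0.438400000333786, 0.14949999749660492], [0.5604000091552734, 0.10379999876022339], [0.6274999976158142, 0.28290000557899475], [0.5055000185966492, 0.3285999894142151]]
TCP R [[0.928, 0.372, -0.001], [0.372, -0.928, 0.002], [0.0, -0.002, -1.0]]
```

```bash
cat >> h.py <<'E'
YD=np.array([-.2656,.9641]);XD=np.array([YD[1],-YD[0]]);O=np.array([.5066,-.2028])+.0006*XD
def st(x,y,z): return np.r_[O+x*XD+y*YD,z]
def inst(p): return np.r_[(p[:2]-O)@XD,(p[:2]-O)@YD,p[2]].round(4)
def go(p,yaw):
    s=bot.get_state();Rt=R.from_quat(np.roll(s["tcp_rot"],-1));a=np.radians(yaw)
    tx=np.array([np.cos(a),np.sin(a),0]);tz=np.array([0,0,-1.]);G=R.from_matrix(np.c_[tx,np.cross(tz,tx),tz])
    print("shift mm",(Rt.inv().apply(np.asarray(p)-s["position"])*1000).round(1),"rot",(Rt.inv()*G).as_rotvec().round(3))
def show():
    s=bot.get_state();print(s["time_s"],"TCP",s["position"].round(4),"stand",inst(s["position"]),"F",s["force"].round(1),"gap",s["finger_gap"],"q",s["joint_pos"].round(2))
E
python3 -c "
from h import *
go(st(0,.083,.16),105.4)"
```

```text
shift mm [ 404.8 -355.1   71. ] rot [-1.000e-03 -1.000e-03 -1.459e+00]
```

Call:
carry_out --moves '[[[45, -39.5, 0], [0, 0, -0.162], 24], [[90, -79, 0], [0, 0, -0.324], 24], [[135, -118.5, 0], [0, 0, -0.486], 24], [[180, -158, 0], [0, 0, -0.648], 24], [[225, -197, 10], [0, 0, -0.81], 24], [[270, -237, 20], [0, 0, -0.972], 24], [[315, -276, 40], [0, 0, -1.135], 24], [[360, -316, 60], [0, 0, -1.297], 24], [[404.8, -355.1, 71], [-0.001, -0.001, -1.459], 24], [[404.8, -355.1, 71], [-0.001, -0.001, -1.459], 24]]'

```text
time_s: 1.35
position: [0.4867, -0.117, 0.1598]
tcp_rot: [-0.0, 0.602, 0.799, 0.001]
force: [0.5, 0.3, -0.7]
finger_gap: 0.024
```

Run:
```python
from h import *
show()
for n in("top","side"):
    p,d=bot.get_image(n); cv2.imwrite(f"pics/{n}1.png",p)
show();go(st(0,.083,.036),105.4)
```

```text
1.35 TCP [ 0.4867 -0.117   0.1598] stand [0.003  0.0881 0.1598] F [ 0.5  0.3 -0.7] gap 0.024011096351923403 q [ 0.91  0.43 -0.89  1.98  0.42  0.92  0.09]
1.45 TCP [ 0.4852 -0.1227  0.1599] stand [0.     0.083  0.1599] F [-0.7 -0.7  0.5] gap 0.02403514923899702 q [ 0.92  0.43 -0.88  1.98  0.42  0.93  0.09]
shift mm [1.000e-01 1.000e-01 1.239e+02] rot [-0.001  0.001  0.002]
```

Run:
```python
import cv2
a=cv2.imread("pics/top1.png")[180:310,250:450];b=cv2.imread("pics/side1.png")[100:240,220:420]
cv2.imwrite("pics/t1c.png",cv2.resize(a,None,fx=3.8,fy=3.8));cv2.imwrite("pics/s1c.png",cv2.resize(b,None,fx=3.8,fy=3.8))
```

```text
(no output)
```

View pics/t1c.png

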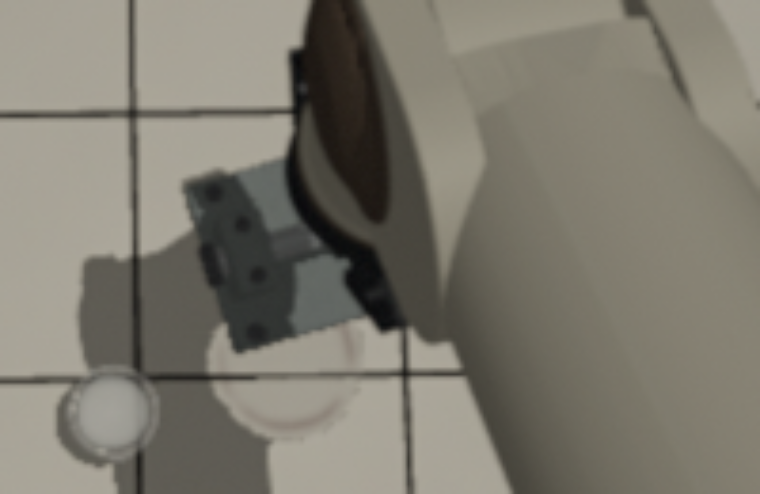

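View pics/s1c.png

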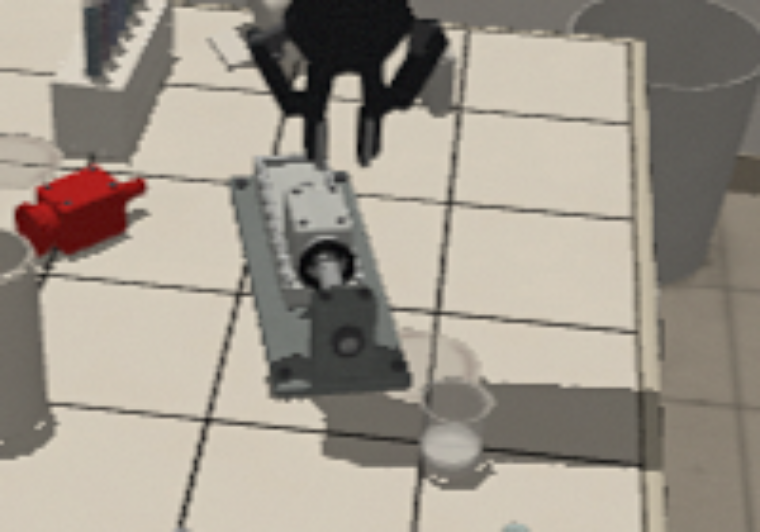

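Call:
carry_out --moves '[[[0, 0, 30], [0, 0, 0], 24], [[0, 0, 60], [0, 0, 0], 24], [[0, 0, 90], [0, 0, 0], 24], [[0, 0, 110], [0, 0, 0], 24], [[0, 0, 124], [0, 0, 0], 24], [[0, 0, 124], [0, 0, 0], 24]]'

```text
time_s: 2.2
position: [0.485, -0.1238, 0.0358]
tcp_rot: [0.0, 0.606, 0.795, -0.001]
force: [0.5, 0.6, 0.5]
finger_gap: 0.0238
```

Run:
```python
from h import *
for n in("side",):
    p,d=bot.get_image(n); cv2.imwrite(f"pics/{n}2.png",cv2.resize(p[110:220,240:380],None,fx=5,fy=5))
show()
```

```text
2.25 TCP [ 0.4856 -0.1237  0.0365] stand [0.0002 0.0819 0.0365] F [-0.1 -0.3  0.1] gap 0.023967886409329075 q [ 0.78  0.62 -0.72  2.04  0.63  0.71 -0.08]
```

View pics/side2.png

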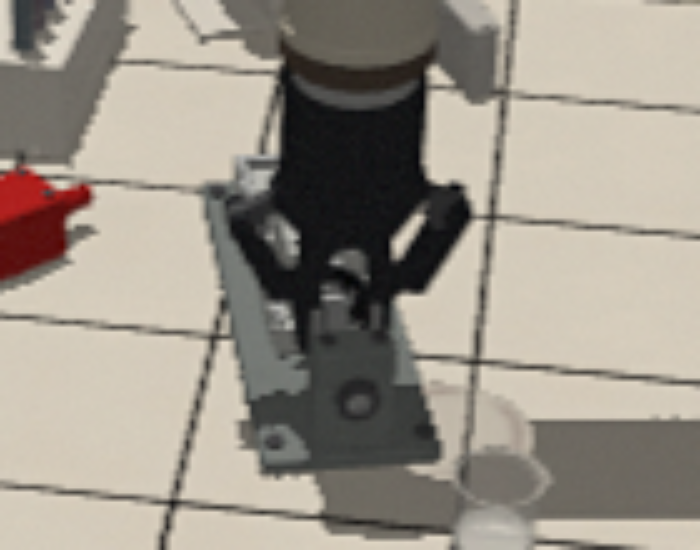

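The fingers straddle the tube with no contact force. Now I'll push on the ring.

Call:
carry_out --moves '[[[-6, 0, 0], [0, 0, 0], 24], [[-12, 0, 0], [0, 0, 0], 24], [[-16, 0, 0], [0, 0, 0], 24], [[-19, 0, 0], [0, 0, 0], 24], [[-22, 0, 0], [0, 0, 0], 24], [[-25, 0, 0], [0, 0, 0], 24]]'

```text
time_s: 3.0
position: [0.4923, -0.1471, 0.0364]
tcp_rot: [0.001, 0.606, 0.796, -0.0]
force: [-0.3, 1.5, 1.6]
finger_gap: 0.0242
```

Run:
```python
from h import *
show(); print("F stand y", bot.get_state()["force"][:2]@YD,"x",bot.get_state()["force"][:2]@XD, bot.get_state()["torque"].round(2))
```

```text
3.0 TCP [ 0.4923 -0.1471  0.0364] stand [0.0004 0.0575 0.0364] F [-0.3  1.5  1.6] gap 0.024151034378781886 q [ 0.81  0.64 -0.72  2.01  0.63  0.72 -0.03]
F stand y 1.5130679746782456 x 0.05922970169253388 [ 0.67 -0.    0.07]
```

Call:
carry_out --moves '[[[-3, 0, 0], [0, 0, 0], 24], [[-6, 0, 0], [0, 0, 0], 24], [[-9, 0, 0], [0, 0, 0], 24], [[-12, 0, 0], [0, 0, 0], 24], [[-16, 0, 0], [0, 0, 0], 24], [[-20, 0, 0], [0, 0, 0], 24], [[-24, 0, 0], [0, 0, 0], 24], [[-28, 0, 0], [0, 0, 0], 24]]'

```text
time_s: 4.0
position: [0.4993, -0.175, 0.0362]
tcp_rot: [0.0, 0.606, 0.795, -0.001]
force: [-0.3, 2.1, -0.0]
finger_gap: 0.0239
```

Run:
```python
from h import *
show(); print("F stand y", bot.get_state()["force"][:2]@YD, bot.get_state()["torque"].round(2))
p,d=bot.get_image("side"); cv2.imwrite("pics/side3.png",cv2.resize(p[110:220,240:380],None,fx=5,fy=5))
p,d=bot.get_image("top"); cv2.imwrite("pics/top3.png",cv2.resize(p[180:310,270:450],None,fx=4,fy=4))
```

```text
4.0 TCP [ 0.4993 -0.175   0.0362] stand [-0.0003  0.0287  0.0362] F [-0.3  2.1 -0. ] gap 0.023944011313224663 q [ 0.85  0.66 -0.71  1.98  0.63  0.74  0.02]
F stand y 2.09598358431332 [0.43 0.13 0.02]
```

View pics/side3.png

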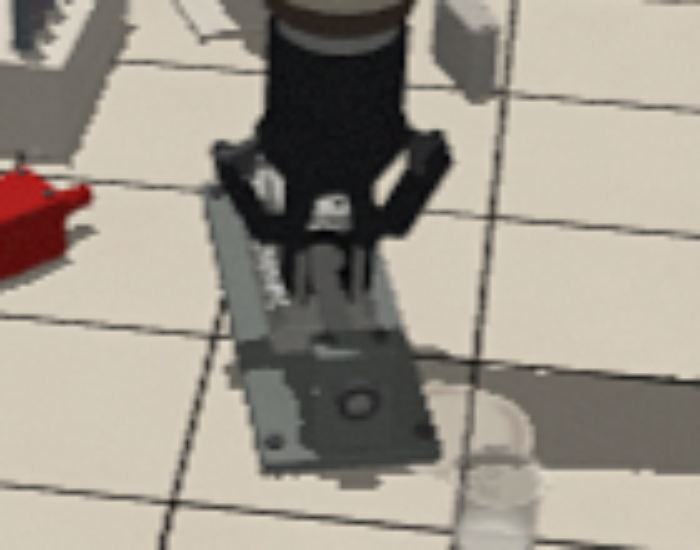

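View pics/top3.png

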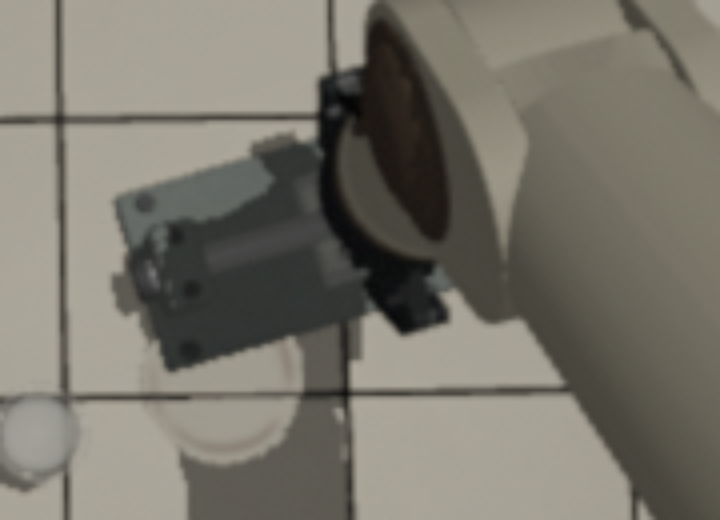

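Call:
carry_out --moves '[[[-5, 0, 0], [0, 0, 0], 24], [[-10, 0, 0], [0, 0, 0], 24], [[-15, 0, 0], [0, 0, 0], 24], [[-20, 0, 0], [0, 0, 0], 24], [[-25, 0, 0], [0, 0, 0], 24], [[-30, 0, 0], [0, 0, 0], 24], [[-34, 0, 0], [0, 0, 0], 24], [[-38, 0, 0], [0, 0, 0], 24], [[-42, 0, 0], [0, 0, 0], 24], [[-45, 0, 0], [0, 0, 0], 24]]'

```text
time_s: 5.35
position: [0.5111, -0.2183, 0.0364]
tcp_rot: [0.0, 0.606, 0.796, -0.001]
force: [-0.5, 3.3, 1.5]
finger_gap: 0.024
```

Call:
carry_out --moves '[[[-2, 0, 0], [0, 0, 0], 24], [[-2, 0, 0], [0, 0, 0], 24]]'

```text
time_s: 5.6
position: [0.5117, -0.2203, 0.0364]
tcp_rot: [0.0, 0.606, 0.795, -0.001]
force: [-0.9, 1.4, 1.2]
finger_gap: 0.0243
```

Run:
```python
from h import *
show(); print("F stand y", bot.get_state()["force"][:2]@YD, bot.get_state()["torque"].round(2))
p,d=bot.get_image("side"); cv2.imwrite("pics/side4.png",cv2.resize(p[110:220,240:380],None,fx=5,fy=5))
```

```text
5.6 TCP [ 0.5117 -0.2203  0.0364] stand [-0.0003 -0.0183  0.0364] F [-0.9  1.4  1.2] gap 0.024312447556913818 q [ 0.9   0.69 -0.7   1.91  0.63  0.78  0.11]
F stand y 1.6230221337630126 [ 0.19  0.18 -0.03]
```

View pics/side4.png

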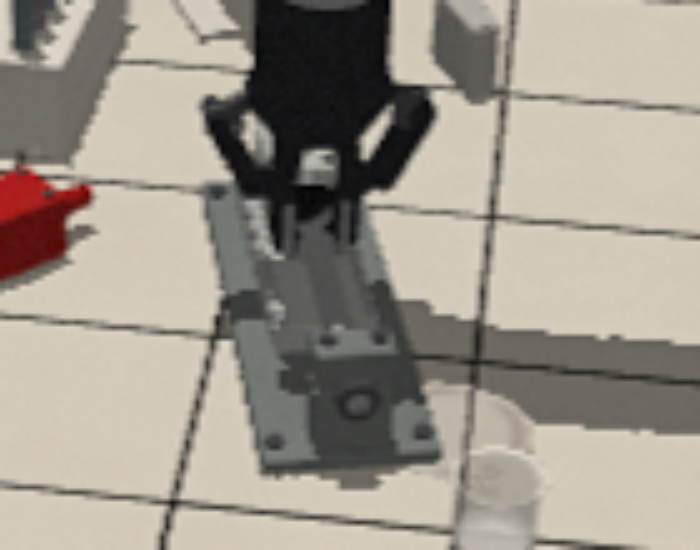

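Call:
carry_out --moves '[[[3, 0, 0], [0, 0, 0], 24], [[8, 0, 0], [0, 0, 0], 24], [[12, 0, -10], [0, 0, 0], 24], [[12, 0, -50], [0, 0, 0], 24], [[12, 0, -100], [0, 0, 0], 40], [[50, 0, -140], [0, 0, 0], 85], [[110, 0, -140], [0, 0, 0], 85], [[170, 0, -140], [0, 0, 0], 85], [[170, 0, -140], [0, 0, 0], 85]]'

```text
time_s: 6.78
position: [0.4651, -0.0509, 0.1771]
tcp_rot: [0.001, 0.602, 0.798, -0.001]
force: [0.9, -0.8, -1.1]
finger_gap: 0.0848
```

Run:
```python
from h import *
p,d=bot.get_image("side"); cv2.imwrite("pics/side5.png",cv2.resize(p[110:220,240:380],None,fx=5,fy=5))
p,d=bot.get_image("top"); cv2.imwrite("pics/top5.png",cv2.resize(p[180:310,270:450],None,fx=4,fy=4));np.savez("top5.npz",p=p,d=d)
show()
```

```text
6.875 TCP [ 0.4666 -0.0555  0.1768] stand [-1.000e-04  1.526e-01  1.768e-01] F [ 0.3 -1.3 -0.1] gap 0.08495612472122026 q [ 0.87  0.36 -0.95  2.03  0.36  0.93 -0.  ]
```

View pics/side5.png

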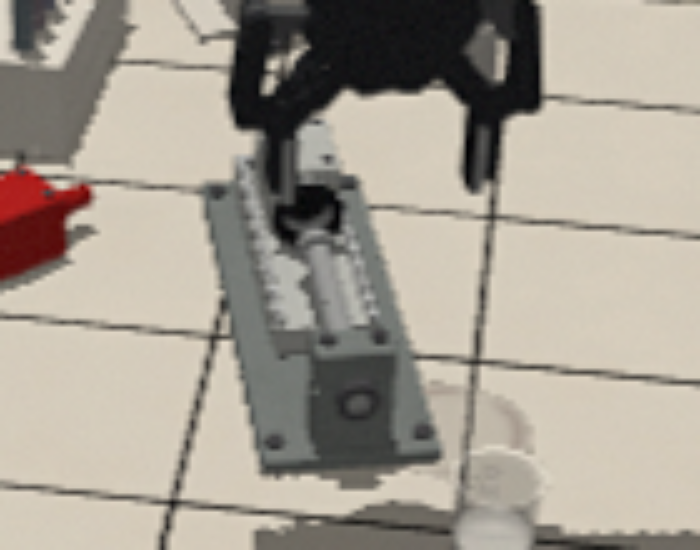

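View pics/top5.png

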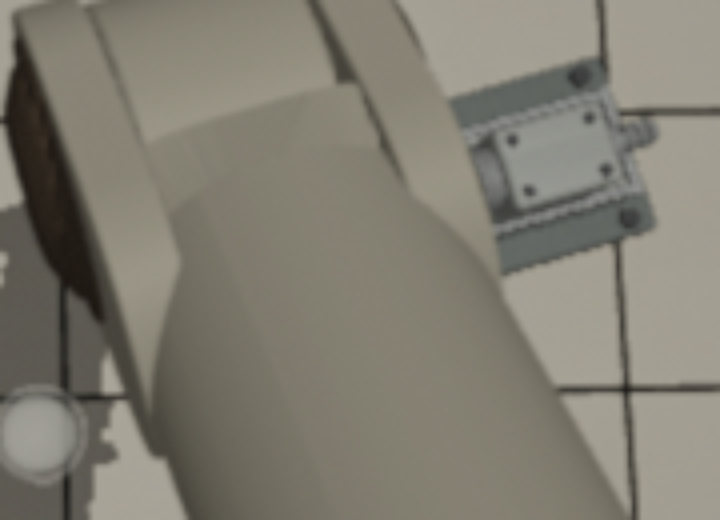

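The coupling is off the tube. In the top crop its screws are at (512,140), (588,118), (606,170) and (530,190).

Run:
```python
from h import *
f=lambda u,v,z: plane("top",(u+.5)/4-.5+270,(v+.5)/4-.5+180,z)[:2]
sc=np.array([f(*q,.072) for q in[(512,140),(588,118),(606,170),(530,190)]]);m=sc.mean(0)
e=sc[0]-sc[1]+sc[3]-sc[2];print(m.round(4),inst(np.r_[m,.05]),"yaw",np.degrees(np.arctan2(e[1],e[0])))
P=cloud("top",np.load("top5.npz")["d"]).reshape(-1,3);L=np.array([inst(q) for q in P if abs(q[2]-.072)<.006]);L=L[(abs(L[:,0])<.03)&(L[:,1]<-.02)&(L[:,1]>-.16)];print(np.percentile(L,[2,50,98],axis=0))
y=inst(np.r_[m,.05])[1]
print("ringface est",y+.05)
go(st(0,y,.16),105.4);go(st(0,y,.04),105.4)
```

```text
[ 0.5274 -0.2801] [-0.0011 -0.0801  0.05  ] yaw 104.51193577027455
[[-0.021722 -0.108322  0.066978]
 [-0.00105  -0.0778    0.07255 ]
 [ 0.0201   -0.044392  0.076222]]
ringface est -0.030100000000000002
shift mm [-232.6   -0.5   17.5] rot [-0.     0.003  0.002]
shift mm [-232.3   -0.5  137.5] rot [-0.     0.003  0.002]
```

Call:
carry_out --moves '[[[-50, 0, 0], [0, 0, 0], 85], [[-105, 0, 0], [0, 0, 0], 85], [[-160, -0.5, 10], [0, 0, 0], 85], [[-210, -1, 17.5], [0, 0, 0], 85], [[-232.5, -1, 30], [0, 0, 0.003], 85], [[-232.5, -1, 70], [0, 0, 0.003], 85], [[-232.5, -1, 110], [0, 0, 0.003], 85], [[-232.5, -1, 130], [0, 0, 0.003], 85], [[-232.5, -1, 138], [0, 0, 0.003], 85], [[-232.5, -1, 138], [0, 0, 0.003], 85]]'

```text
time_s: 8.12
position: [0.5281, -0.2807, 0.0389]
tcp_rot: [0.001, 0.607, 0.795, -0.0]
force: [0.7, 0.6, -0.1]
finger_gap: 0.0854
```

Run:
```python
from h import *
show()
p,d=bot.get_image("side"); cv2.imwrite("pics/side6.png",cv2.resize(p[90:200,230:370],None,fx=5,fy=5))
```

```text
8.125 TCP [ 0.5281 -0.2807  0.0389] stand [-0.0006 -0.0808  0.0389] F [ 0.7  0.6 -0.1] gap 0.08539856816791205 q [ 0.96  0.74 -0.7   1.8   0.63  0.83  0.21]
```

View pics/side6.png

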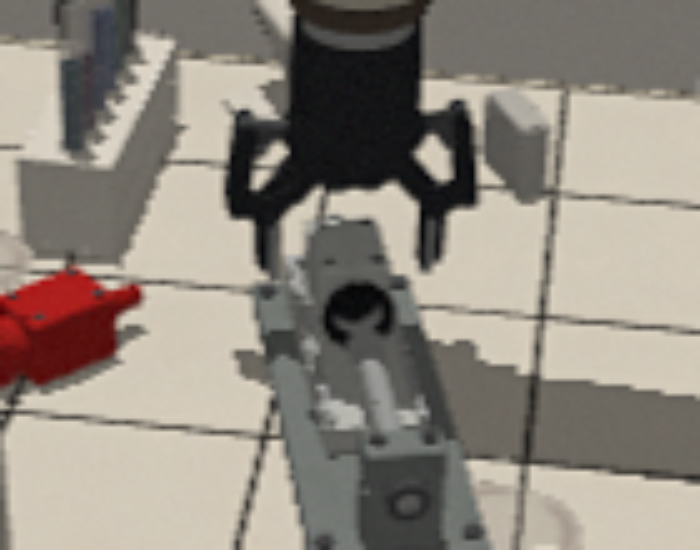

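The fingers sit on either side of the body, so I'll close.

Call:
carry_out --moves '[[[0, 0, 0], [0, 0, 0], 60], [[0, 0, 0], [0, 0, 0], 45], [[0, 0, 0], [0, 0, 0], 36], [[0, 0, 0], [0, 0, 0], 36], [[0, 0, 0], [0, 0, 0], 36], [[0, 0, 0], [0, 0, 0], 36]]' --force 70

```text
time_s: 8.93
position: [0.5286, -0.2807, 0.0397]
tcp_rot: [0.002, 0.607, 0.795, -0.0]
force: [-0.1, 1.1, 6.8]
finger_gap: 0.0431
```

Call:
carry_out --moves '[[[0, 0, -4], [0, 0, 0], 36], [[0, 0, -10], [0, 0, 0], 36], [[0, 0, -20], [0, 0, 0], 36], [[0, 0, -40], [0, 0, 0], 36], [[0, 0, -65], [0, 0, 0], 36], [[0, 0, -90], [0, 0, 0], 36], [[0, 0, -120], [0, 0, 0], 36], [[0, 0, -120], [0, 0, 0], 36]]'

```text
time_s: 9.93
position: [0.5296, -0.2809, 0.1619]
tcp_rot: [0.003, 0.607, 0.795, -0.0]
force: [-0.2, -0.1, -4.0]
finger_gap: 0.0431
```

Run:
```python
from h import *
show()
p,d=bot.get_image("side"); cv2.imwrite("pics/side7.png",cv2.resize(p[50:200,220:380],None,fx=4,fy=4))
go([.533,.216,.16],69.4)
```

```text
9.925 TCP [ 0.5296 -0.2809  0.1619] stand [ 0.0008 -0.0814  0.1619] F [-0.2 -0.1 -4. ] gap 0.043123211497838744 q [ 1.04  0.58 -0.81  1.74  0.49  1.02  0.32]
shift mm [478.  135.1  -1.6] rot [0.003 0.003 0.625]
```

View pics/side7.png

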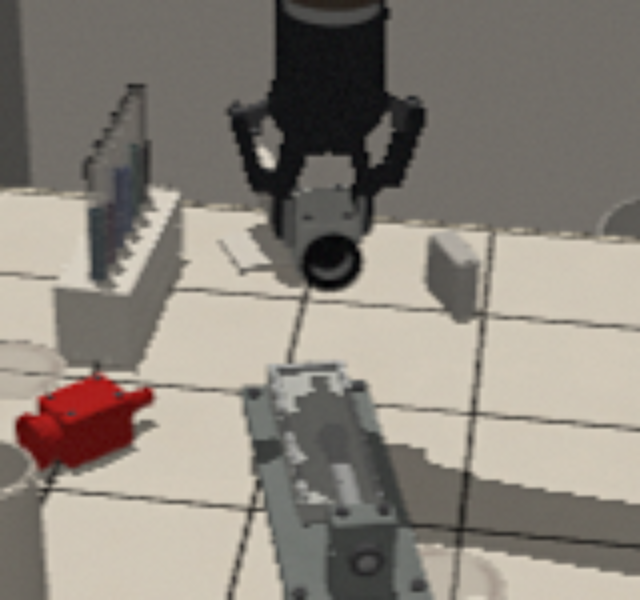

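Call:
carry_out --moves '[[[30, 8, -10], [0, 0, 0.05], 36], [[80, 23, -15], [0, 0, 0.12], 36], [[135, 38, -15], [0, 0, 0.2], 36], [[190, 54, -15], [0, 0, 0.28], 36], [[245, 70, -15], [0, 0, 0.36], 36], [[300, 85, -15], [0, 0, 0.44], 36], [[355, 100, -15], [0, 0, 0.52], 36], [[410, 116, -10], [0, 0, 0.59], 36], [[455, 129, -5], [0, 0, 0.62], 36], [[478, 135, 0], [0.003, 0.003, 0.625], 36]]'

```text
time_s: 11.22
position: [0.5303, 0.22, 0.1566]
tcp_rot: [-0.002, 0.821, 0.571, -0.001]
force: [-0.2, -0.5, -4.0]
finger_gap: 0.0424
```

Call:
carry_out --moves '[[[0, 0, 0], [0, 0, 0], 36], [[0, 0, 0], [0, 0, 0], 36]]'

```text
time_s: 11.48
position: [0.5317, 0.215, 0.1568]
tcp_rot: [-0.001, 0.822, 0.569, -0.002]
force: [0.7, 0.1, -4.2]
finger_gap: 0.043
```

Run:
```python
from h import *
show()
p,d=bot.get_image("side"); cv2.imwrite("pics/side8.png",p)
go([.533,.216,.06],69.4)
S=np.load("top0.npz");P=cloud("top",S["d"])[205:245,150:195].reshape(-1,3);print("floor z",np.median(P[:,2]))
```

```text
11.475 TCP [0.5317 0.215  0.1568] stand [0.1346 0.3961 0.1568] F [ 0.7  0.1 -4.2] gap 0.0430317715752798 q [ 0.15  0.53 -0.76  1.8   0.43  0.98 -1.14]
shift mm [ 1.8  0.7 97.1] rot [-0.003  0.001 -0.001]
floor z 0.005011048306292599
```

View pics/side8.png

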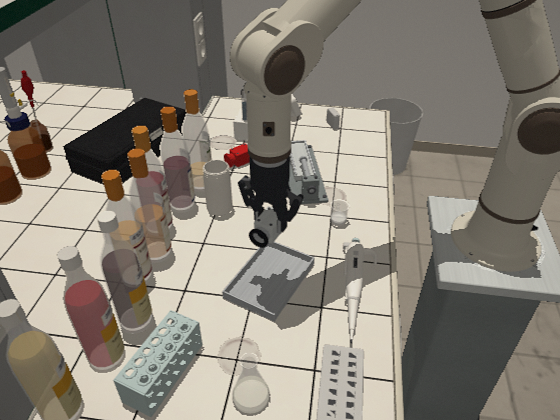

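Call:
carry_out --moves '[[[2, 0, 30], [0, 0, 0], 36], [[2, 0, 70], [0, 0, 0], 36], [[2, 0, 105], [0, 0, 0], 36], [[2, 0, 123], [0, 0, 0], 36], [[2, 0, 131], [0, 0, 0], 36], [[2, 0, 135], [0, 0, 0], 36], [[2, 0, 135], [0, 0, 0], 36]]'

```text
time_s: 12.4
position: [0.5333, 0.2188, 0.0237]
tcp_rot: [-0.001, 0.822, 0.569, 0.0]
force: [-0.5, 0.1, -3.6]
finger_gap: 0.0432
```

Run:
```python
from h import *
show()
p,d=bot.get_image("side"); cv2.imwrite("pics/side9.png",cv2.resize(p[180:330,200:360],None,fx=4,fy=4))
```

```text
12.4 TCP [0.5333 0.2188 0.0237] stand [0.1371 0.3994 0.0237] F [-0.5  0.1 -3.6] gap 0.043189952686528685 q [ 0.04  0.71 -0.63  1.86  0.59  0.76 -1.27]
```

View pics/side9.png

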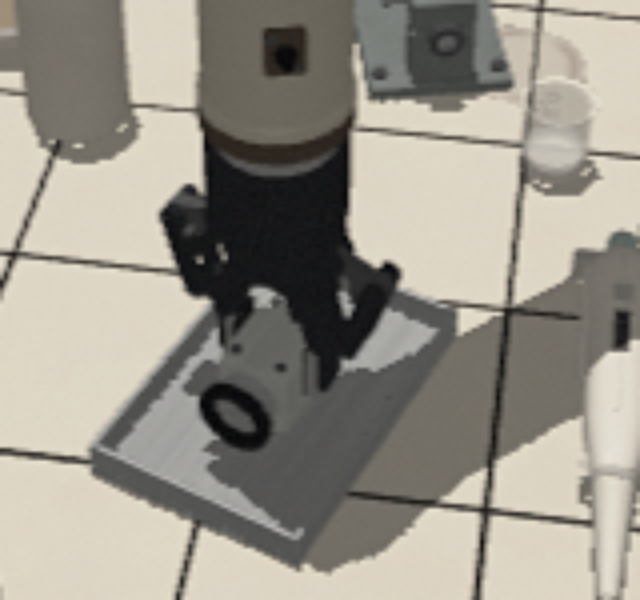

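Call:
carry_out --moves '[[[0, 0, 2], [0, 0, 0], 36], [[0, 0, 4], [0, 0, 0], 36], [[0, 0, 4], [0, 0, 0], 36]]'

```text
time_s: 12.82
position: [0.5325, 0.2185, 0.0188]
tcp_rot: [-0.001, 0.822, 0.569, -0.001]
force: [-0.5, -0.2, -3.8]
finger_gap: 0.0431
```

Call:
carry_out --moves '[[[0, 0, 1.5], [0, 0, 0], 36], [[0, 0, 1.5], [0, 0, 0], 36]]'

```text
time_s: 13.08
position: [0.5325, 0.2185, 0.0173]
tcp_rot: [-0.001, 0.822, 0.57, -0.001]
force: [-0.2, -0.9, -4.5]
finger_gap: 0.0431
```

Call:
carry_out --moves '[[[0, 0, 1], [0, 0, 0], 36], [[0, 0, 1], [0, 0, 0], 36]]'

```text
time_s: 13.32
position: [0.5325, 0.2186, 0.0163]
tcp_rot: [-0.001, 0.822, 0.57, -0.001]
force: [0.1, 0.3, -3.7]
finger_gap: 0.0431
```

Call:
carry_out --moves '[[[0, 0, 1], [0, 0, 0], 36], [[0, 0, 1], [0, 0, 0], 36]]'

```text
time_s: 13.58
position: [0.5327, 0.2187, 0.0157]
tcp_rot: [-0.001, 0.822, 0.57, -0.0]
force: [-1.7, -0.9, 0.7]
finger_gap: 0.0431
```

The measured force went from −4 N to about 0, so the tray now carries the weight. I'll open slowly and retreat.

Call:
carry_out --moves '[[[0, 0, 0.3], [0, 0, 0], 44], [[0, 0, 0.3], [0, 0, 0], 48], [[0, 0, 0], [0, 0, 0], 54], [[0, 0, 0], [0, 0, 0], 62], [[0, 0, 0], [0, 0, 0], 64], [[0, 0, 0], [0, 0, 0], 64]]'

```text
time_s: 14.32
position: [0.5327, 0.2186, 0.0154]
tcp_rot: [-0.001, 0.822, 0.569, -0.0]
force: [-0.3, 0.3, -0.3]
finger_gap: 0.0642
```

Call:
carry_out --moves '[[[0, 0, -8], [0, 0, 0], 64], [[0, 0, -30], [0, 0, 0], 64], [[0, 0, -70], [0, 0, 0], 64], [[0, 0, -120], [0, 0, 0], 64], [[0, 0, -160], [0, 0, 0], 64], [[-60, 0, -170], [0, 0, 0], 64], [[-120, 0, -170], [0, 0, 0], 64], [[-180, 0, -170], [0, 0, 0], 64], [[-180, 0, -170], [0, 0, 0], 64]]'

```text
time_s: 15.45
position: [0.4684, 0.0438, 0.186]
tcp_rot: [0.0, 0.824, 0.566, -0.002]
force: [1.0, -0.0, -0.1]
finger_gap: 0.0641
```

Run:
```python
from h import *
show()
p,d=bot.get_image("side"); cv2.imwrite("pics/side10.png",p)
p,d=bot.get_image("top"); cv2.imwrite("pics/top10.png",p);np.savez("top10.npz",p=p,d=d)
P=cloud("top",d)[175:275,110:235].reshape(-1,3)
a=np.radians(69.4);ty=np.array([np.cos(a),np.sin(a)]);tx=np.array([ty[1],-ty[0]])
q=P[(P[:,2]>.04)&(P[:,2]<.056)];l=(q[:,:2]-[.533,.2163]);print("top face in tray x,y",len(q),np.percentile(l@tx,[2,50,98]).round(3),np.percentile(l@ty,[2,50,98]).round(3),"z",np.percentile(q[:,2],[10,50,90]).round(4))
```

```text
15.45 TCP [0.4684 0.0438 0.186 ] stand [0.0281 0.2479 0.186 ] F [ 1.  -0.  -0.1] gap 0.06407345554996793 q [ 0.56  0.3  -0.82  2.02  0.28  0.93 -0.77]
top face in tray x,y 609 [-0.022 -0.004  0.02 ] [-0.025  0.012  0.05 ] z [0.0437 0.0483 0.0513]
```

View pics/side10.png

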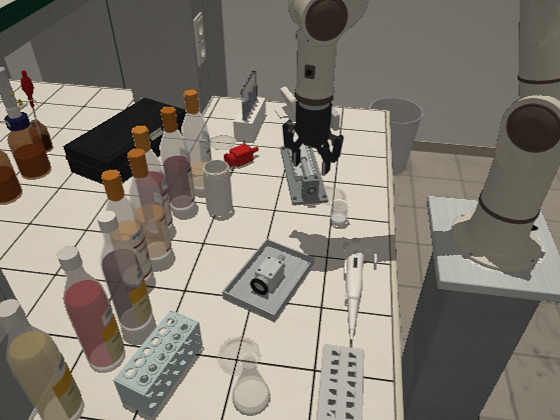

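View pics/top10.png

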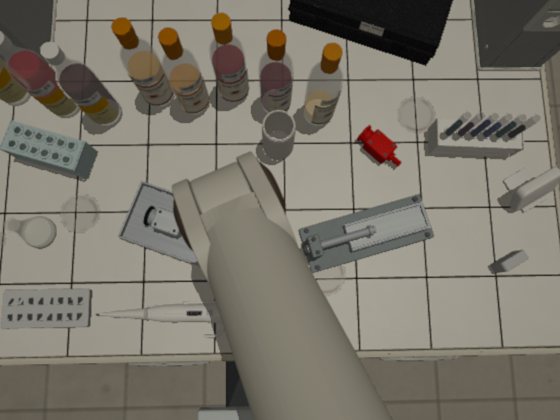

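```bash
python3 -c "
from h import *
print(bot.close_job());show()"
```

```text
the job is handed in; nothing more can be done
None
the job is handed in; nothing more can be done
```

I took the coupling off the tube and set it down flat in the tray, and handed the job in at about 15.6 s of the 51 s allowed. No verdict was reported.

**How it went:** I lowered the fingers on either side of the tube and pressed the ring in. I then pushed the coupling along the deck until it was clear, gripped its body across the width and carried it over. I lowered it until the tray took its weight, then opened the fingers and moved the arm away.

**Last checks:**
- **Clear of the tube:** after the slide, I estimated the ring face at about y = -30 mm in the stand's frame, inside the -70 to -10 mm window, with the coupling still on the deck. This assumes the ring had sprung fully back out.
- **In the tray:** the body's top is about 48 mm above the bench, which fits a 44 mm body standing flat on a floor at about 5 mm. It was set down within about 5 mm of the tray's centre.
- **Depth check disagreed slightly:** the depth points were centred about 12 mm off along the tray's length. The arm hid part of the tray in the top view, and the points took in the ring. That is still well inside the ±80 mm limit.
- **Jar and beaker:** they look unmoved in the last side picture, judged by eye only.
- **Force while pushing:** the readings I took stayed at about 1.5 to 3.3 N, lower than the ring's spring figures. I had no direct measurement of the ring being fully pressed, but the coupling came free.

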